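# Shut and pin the hearth's air slide

### The job

Shut the air slide of the charcoal hearth by pushing its upright tab until the eye on its tongue lines up with the holes of the fork. Then push the headed pin through fork and eye until its head is fully home against the fork, and last swing the keeper bar shut, as far as it goes, behind the pin's head. Do not knock over or shift the two clay cups and the saucer that stand on its bed plate.

Things in the scene. Friction and masses are not known exactly. Their poses are not given: they have to be found in the camera images.
- hearth: Fixed grey steel fitting on a dark bed plate (6 mm thick, x -135 to 175, y -125 to 305 mm). Origin on the table under the middle of its fork; x = the way the pin is pushed, y = the way the slide opens, z up. Fork: two upright cheeks 60 mm wide (y), 96 mm high, with 22 mm holes along x at y 0, z 62 mm; near cheek x -34 to -12, far cheek x 12 to 30 mm.
- pin_shelf (a point): End, on the axis line, of the top of the 52 mm wide shelf that carries the pin's head: hearth x -122, y 0, z 43 mm. The shelf runs from here to the near cheek at x -34 mm, with 7 mm high lips along both long edges.
- air_box (a point): Centre of the top of the air box with four dark slots, on which the slide runs: hearth x 0, y 168, z 26 mm. The box is 130 mm (x) by 245 mm (y), with side guides up to z 38 mm.
- fork_mouth (a point): Centre of the hole's mouth on the near cheek's outer face (hearth x -34, y 0, z 62 mm), axes as the hearth's. The underside of the pin's head comes to rest here.
- air_slide (a joint): Pale metal air slide: flat blade 110 x 110 mm, an upright tab across it, and a tongue ending in an eye plate (16 mm thick, 50 mm wide) that runs into the fork. Value in m along hearth +y: 0 = eye in line with the fork's holes, positive = open (to 0.11), negative = too far (to -0.03); no stop at 0. Needs about 2.5 N, stays where left; the pin's nose centres the eye if within 6 mm.
- slide_tab (a point): Middle of the top edge of the slide's upright tab (64 mm wide along hearth x, 8 mm thick along y, z 34 to 102 mm; its faces are 4 mm either side of this point). With the slide at 0 it is at hearth x 0, y 117 mm. The tongue (16 mm wide, z 47 to 77 mm) leaves it on the fork's side.
- slide_eye (a point): Centre of the 24 mm hole in the slide's eye plate; hearth x 0, z 62 mm, y = the slide's value.
- pin: Loose bright steel pin lying level along hearth x, 0.28 kg: shank 20 mm thick, 80 mm long, the last 12 mm tapered to 8 mm; round head 38 mm across, 12 mm thick. Origin on the axis at the underside of the head, where the shank begins; x = towards the nose; the head's back is at x -12 mm. It starts with the head on the shelf and the nose in the near cheek.
- keeper (a joint): Flat steel keeper bar on an upright pivot beside the pin shelf. Value in rad: 0 = shut against its stop, the bar lying along hearth +y behind the seated pin's head; grows anticlockwise seen from above as it opens (1.57 = bar along hearth -x); up to 2.1. It stays where left. It is 8 mm thick, z 55 to 69 mm, and reaches 75 mm from the pivot.
- keeper_pivot (a point): Pivot axis of the keeper at mid-height of the bar: hearth x -55, y -47, z 62 mm (fixed). Hub 20 mm across.
- keeper_knob (a point): Top centre of the round upright stub (14 mm thick, z 55 to 89 mm) at the keeper's free end, 72 mm from the pivot.
- cup_a: Small clay cup 66 mm wide, 85 mm high, on the bed plate beyond the fork; origin under its centre.
- cup_b: Small clay cup 72 mm wide, 92 mm high, on the bed plate beyond the air box; origin under its centre.
- saucer: Clay saucer 90 mm wide, 22 mm high, on the bed plate on the robot's side of the air box; origin under its centre.
There are look-alikes about, which are no part of the job. Of the things shaped like the pin, the steel one is meant.

How it is judged:
By the outcome, as a careful person would: the job done as asked, in the order asked, and still so for the second after the job is handed in, with the robot touching nothing.
It also fails if it takes over 58 s, if anything falls off the work surface, if the arm or the gripper's body presses on something with over 40 N, if the wrist force passes 120 N, or if a joint passes its speed limit or range.

### The arm

A 6-joint arm with a two-finger parallel gripper is mounted at the origin on the work surface. World frame = base frame: x ahead of the robot, y to its left, z up, the work surface at z = 0. Lengths are in mm, angles in rad, forces in N, time in s.
With the tool pointing down it reaches from about 350 to 875 mm from the base axis. Payload 4.2 kg.
Tool frame: the origin (TCP) lies at the very end of the fingers, on their centre line; the grasp point (between the pads) lies 19 mm behind it (pinch_z is the distance from the TCP to the grasp point, in mm); z points along the fingers, y is the line along which they close (so a half turn about z gives the same grasp; the last joint's range is limited). The gripper opens to 85 mm and grips with 20 to 120 N. Pads are 22 mm wide; open, the fingers measure 114 mm over their backs; the gripper's body (76 mm by 85 mm) begins 54 mm behind the grasp point. The pads swing forward as they close: fully open they stand 13 mm farther back than shut.
Start: joints at [-0.873, 0.385, 0.008, 0, -1.194, -0.259], TCP at [265.545, -565.76, 231.312] pointing down, gripper open.
Joint ranges: [-3.14, 3.14], [-1.21, 2.06], [-1.07, 1.41], [-3.16, 2.05], [-2.99, -0.16], [-3.1, 3.1]. Speed limits (rad/s): [2.79, 2.79, 3.14, 3.14, 3.14, 3.14].

### API

Orientations are given as a unit quaternion [x, y, z, w].
In Python, from bench import * gives the robot as it stands.
- The arm moves only by the tool arm_command, never from a script. Its argument "steps" is one flat list of numbers, 4 for each row, row after row: the shift along the tool's x, y, z in m, then the turn about the tool's z in rad. In form: [tx, ty, tz, roll, tx, ty, tz, roll, ...]. A call has 1 to 20 rows; each row shifts and turns the commanded pose from where the row before left it, along the tool's axes as they then stand; what a row does not reach is not made up. A row lasts 1/8 s, in which the tool goes at most 62.5 mm and 10.7 degrees, less where a joint would pass 70% of its speed; a pose out of reach is approached as far as the arm can. A call with a gripper value outside its range is refused whole. "grip" is the finger opening in m, from 0 to 0.0854, set as the call begins (left out, the last holds). The fingers move at their own pace and stop on an object; the grip force is fixed at half the most. Time passes only in rows, so rows that do not move let the fingers close. It gives the time, the measured TCP pose, the force, the opening and the grip force at its end, in the units of the state.
- read_state(): the state, without advancing time (a new reading comes with each control period).
- get_image(name): name is "scene" or "top"; returns the picture (400x640x3 uint8, red, green, blue); there is no depth.
- get_calibration(name): a dict with "camera_matrix" (3x3 intrinsics, pixels), "k1" (the pictures are not rectified: a ray, as slopes to the right and down, at radius r is drawn at 1 + k1 r^2 times it, then the intrinsics apply), "cam_to_world" (4x4, takes a point from camera to world coordinates). Camera axes: x right, y down, z forward; pixel columns grow to the right and rows downward; lengths in mm; the calibration is good to about 2 mm. A picture is of the moment at which its call begins. get_calibration takes no time and is no camera call.
- job_done(): hands the job in; it is judged then, once.
The state is a dict: "clock": time; "joints": joint angles; "joint_vel": joint speeds; "joint_efforts": joint torques, N m; "position": TCP position; "ee_rot": TCP orientation; "contact_force": force on the tool from outside, world axes, zero at the start; "wrist_torque": the same for the moment, N m; "gripper_width": finger opening in mm; "grasp_force": force on a finger pad.
Only numpy, scipy, OpenCV 4.12 (cv2) and the standard library are available. Lean on these libraries where they do the work, as an engineer would, in place of code of your own. Each camera call takes 0.05 s, during which the arm holds its last target. There are 200 camera calls.

## Working session

There is one attempt and no reset: what is moved stays moved. The work goes in short steps, Python scripts to look and compute and a tool call to move; the robot and the scene stay as the last step left them, time stands still between calls to the robot, and variables do not carry over. Pictures are saved under pics/ and viewed, at most 10 in all, crops included, and the job is handed in when it is done.

Besides the shell and the picture viewer there is one more tool, called after "Call:" as name(argument=value, ...) on one line, values as JSON. arm_command: Moves the arm, as the interface text tells. Its arguments: {"type":"object","properties":{"steps":{"type":"array","items":{"type":"number"}},"grip":{"type":"number"}},"required":["steps"]}

```bash
ls; mkdir -p pics
python3 - <<'E'
from bench import *
import cv2
for n in("scene","top"):
    im=get_image(n); cv2.imwrite(f"pics/{n}0.png",im[:,:,::-1]); 
    c=get_calibration(n); print(n,c)
print(read_state())
E
```

```text
pics
scene {'camera_matrix': array([[452.1949047 ,   0.        , 322.30982452],
       [  0.        , 452.1949047 , 196.42118703],
       [  0.        ,   0.        ,   1.        ]]), 'k1': 0.03841664296000753, 'cam_to_world': array([[-3.32595357e-01,  7.03406069e-01, -6.28172135e-01,
         1.12307815e+03],
       [ 9.42986818e-01,  2.39223550e-01, -2.31404311e-01,
         2.38262972e+02],
       [-1.24976289e-02, -6.69322042e-01, -7.42867292e-01,
         7.95386233e+02],
       [ 0.00000000e+00,  0.00000000e+00,  0.00000000e+00,
         1.00000000e+00]])}
top {'camera_matrix': array([[489.60495835,   0.        , 325.60671834],
       [  0.        , 489.60495835, 196.28150987],
       [  0.        ,   0.        ,   1.        ]]), 'k1': 0.02101004900994744, 'cam_to_world': array([[ 7.66420876e-03, -9.94591990e-01,  1.03576219e-01,
         4.54888738e+02],
       [-9.99904319e-01, -6.42964737e-03,  1.22479819e-02,
         1.01139805e+01],
       [-1.15157862e-02, -1.03660180e-01, -9.94546104e-01,
         9.48459809e+02],
       [ 0.00000000e+00,  0.00000000e+00,  0.00000000e+00,
         1.00000000e+00]])}
{'clock': 0.1, 'joints': array([-8.73403674e-01,  3.85474484e-01,  6.82100105e-03, -4.38416017e-04,
       -1.19397319e+00, -2.58586407e-01]), 'joint_vel': array([ 0.00027383, -0.00178393,  0.00360678,  0.00097127, -0.00089492,
       -0.00109936]), 'joint_efforts': array([-1.13328788e-03, -3.93319380e+01,  1.88928062e+01,  4.19799775e+00,
       -2.62337395e-03,  7.36330890e-06]), 'position': array([ 265.34565591, -565.33657998,  230.35647233]), 'ee_rot': array([-2.17568087e-01,  9.76044696e-01,  9.06329385e-04, -2.40058216e-04]), 'contact_force': array([ 0.09518408, -0.05365344, -0.10228214]), 'wrist_torque': array([-0.03744293, -0.04073883,  0.01270498]), 'grasp_force': 0.0, 'gripper_width': 85.07086017052725}
```

View pics/scene0.png

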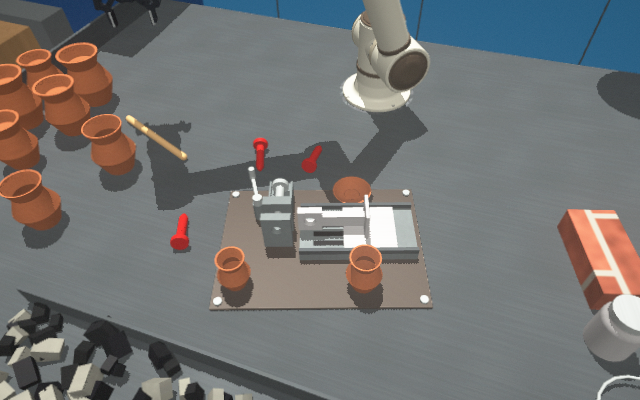

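View pics/top0.png

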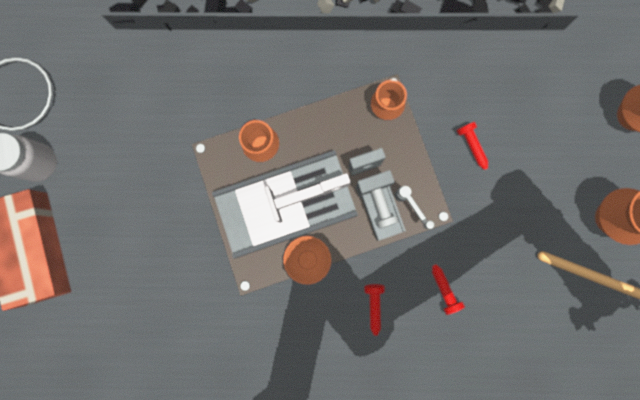

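The choices for the pin are the steel one on the shelf at top (383,207), and red look-alikes at (475,145), (375,308) and (447,290). I choose the steel one.

```bash
cat > h.py <<'E'
import numpy as np, cv2
from bench import *
def ray(n,px):
    c=get_calibration(n);K=c["camera_matrix"];T=c["cam_to_world"]
    px=np.atleast_2d(np.array(px,float))
    p=cv2.undistortPoints(px[:,None],K,np.array([c["k1"],0,0,0.]))[:,0]
    d=np.c_[p,np.ones(len(p))]@T[:3,:3].T
    return T[:3,3],d
def onz(n,px,z):
    o,d=ray(n,px);return o+d*((z-o[2])/d[:,2])[:,None]
def proj(n,P):
    c=get_calibration(n);T=np.linalg.inv(c["cam_to_world"])
    return cv2.projectPoints(np.atleast_2d(np.array(P,float)),cv2.Rodrigues(T[:3,:3])[0],T[:3,3],c["camera_matrix"],np.array([c["k1"],0,0,0.]))[0][:,0]
E
python3 - <<'E'
from h import *
B={"scene":[(236,194),(406,193),(424,299),(217,301)],"top":[(200,148),(245,286),(443,216),(393,85)]}
for n in B:
    im=cv2.imread(f"pics/{n}0.png");m=((im.min(2)>170)*255).astype(np.uint8)
    out=[]
    for x,y in B[n]:
        s=im[y-7:y+8,x-7:x+8].min(2).astype(float); w=np.clip(s-130,0,None); yy,xx=np.mgrid[-7:8,-7:8]
        out.append((x+(w*xx).sum()/w.sum(),y+(w*yy).sum()/w.sum()))
    P=onz(n,out,8); print(n,np.round(out,1).tolist(),P.round(1)[:,:2].tolist())
    # plate outline
    hsv=cv2.cvtColor(im,cv2.COLOR_BGR2HSV)
    pm=((hsv[...,0]<20)&(hsv[...,1]>35)&(hsv[...,1]<110)&(hsv[...,2]<140)).astype(np.uint8)*255
    pm=cv2.morphologyEx(pm,cv2.MORPH_OPEN,np.ones((3,3)))
    k,l,st,_=cv2.connectedComponentsWithStats(pm); i=1+st[1:,4].argmax()
    ys,xs=np.where(l>0); sel=(xs>190)&(xs<455)&(ys>70)&(ys<312)
    h=cv2.convexHull(np.c_[xs,ys][sel].astype(np.int32)); 
    a=cv2.approxPolyDP(h,5,True)[:,0]; print(a.tolist(), onz(n,a,6)[:,:2].round(0).tolist())
a=cv2.resize(cv2.imread("pics/top0.png")[70:300,190:460],None,fx=2.9,fy=2.9,interpolation=2);a=a[:600,:800]
cv2.imwrite("pics/c1.png",a)
a=cv2.resize(cv2.imread("pics/scene0.png")[160:310,210:435],None,fx=3.5,fy=3.5,interpolation=2)
cv2.imwrite("pics/c2.png",a)
E
```

```text
scene [[235.3, 193.4], [405.6, 191.7], [424.1, 298.5], [216.9, 300.3]] [[514.3, -204.9], [379.9, 173.9], [644.5, 268.0], [779.2, -110.5]]
[[425, 71], [411, 198], [375, 307], [227, 304], [220, 286], [233, 198], [363, 72]] [[-140.0, 120.0], [394.0, 190.0], [692.0, 183.0], [779.0, -89.0], [748.0, -121.0], [528.0, -204.0], [-76.0, -61.0]]
top [[199.9, 147.8], [244.6, 285.5], [443.3, 216.0], [393.6, 79.1]] [[646.5, 268.0], [381.7, 174.1], [516.2, -204.1], [786.3, -110.8]]
[[433, 174], [427, 194], [272, 262], [216, 217], [197, 154], [203, 141], [369, 85], [410, 110]] [[598.0, -186.0], [559.0, -174.0], [426.0, 123.0], [511.0, 233.0], [635.0, 274.0], [660.0, 263.0], [775.0, -62.0], [725.0, -143.0]]
```

View pics/c1.png

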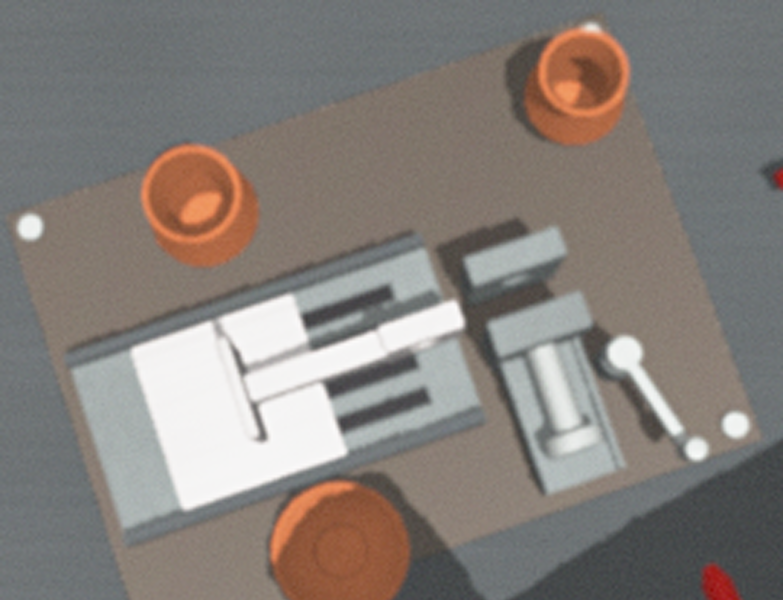

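View pics/c2.png

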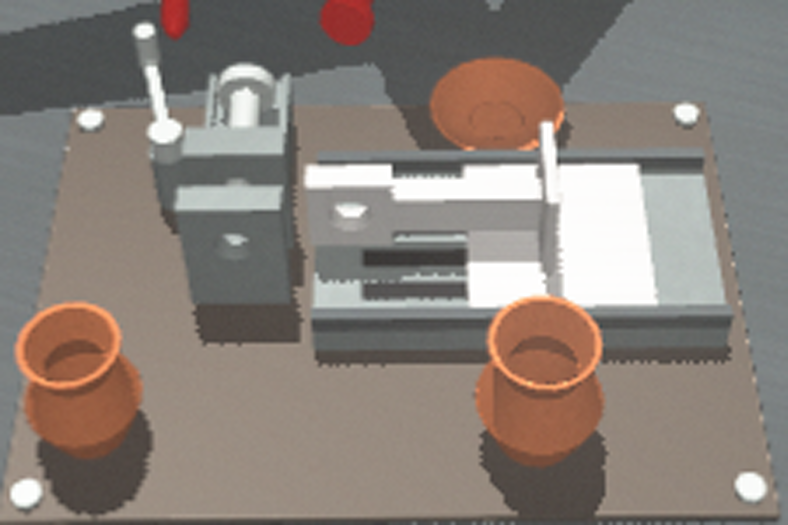

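The crops show the steel pin on its shelf with its head at top-crop (570,437), and the slide open with its tab top running from (218,325) to (262,437). The keeper runs from its hub at (624,352) to its knob at (697,448). The saucer is at (340,548), and the cups are at (205,200) and (578,75). The bolts agree between the two views: sides of 402 and 281 mm against 402 and 282 expected for a 14 mm inset.

```bash
cat >> h.py <<'E'
TH=0.3415; O=np.array([591.7,-59.7])
ex=np.array([np.cos(TH),np.sin(TH)]); ey=np.array([-ex[1],ex[0]]); RH=np.c_[ex,ey]
def toh(P): P=np.atleast_2d(P); return np.c_[(P[:,:2]-O)@RH,P[:,2]]
def tow(P): P=np.atleast_2d(np.array(P,float)); return np.c_[P[:,:2]@RH.T+O,P[:,2]]
from scipy.spatial.transform import Rotation as Rr
def st():
    s=read_state(); R=Rr.from_quat(s["ee_rot"]).as_matrix(); x=R[:2,0]@RH
    print("t",s["clock"],"hearth",toh(s["position"]).round(1)[0],"toolx yaw in hearth",round(np.arctan2(x[1],x[0]),3),"F hearth",(s["contact_force"][:2]@RH).round(1),s["contact_force"][2].round(1),"w",round(s["gripper_width"],1),"g",round(s["grasp_force"],1))
    return s,R
def delta(target):   # hearth target -> tool-frame shift in m
    s,R=st(); d=R.T@(tow(target)[0]-s["position"])/1000; print("->",target,"tool shift",d.round(4))
E
python3 - <<'E'
from h import *
def T(x,y):return (190+(x+.5)/2.9-.5,70+(y+.5)/2.9-.5)
def S(x,y):return (210+(x+.5)/3.5-.5,160+(y+.5)/3.5-.5)
def show(l,n,p,z): print(l,n,toh(onz(n,[p],z)).round(1)[0])
for p in((219,327),(262,437)): show("tab",'top',T(*p),102)
for p in((547,122),(553,201)): show("tab",'scene',S(*p),102)
show("knob",'top',T(697,448),89);show("knob",'scene',S(144,31),89)
show("hub",'top',T(624,352),69)
show("head top",'top',T(572,433),81);show("head",'scene',S(245,72),81)
show("near cheek c",'top',T(490,322),96);show("near cheek c2",'top',T(585,293),96)
show("far cheek",'top',T(560,229),96);show("far cheek",'top',T(464,256),96)
show("cupA rim",'top',T(584,74),85);show("cupB",'top',T(192,195),92);show("saucer",'top',T(341,549),22)
delta([-60,150,150]);
E
```

```text
tab top [ 38.7 183.5 102. ]
tab top [-32.6 180.2 102. ]
tab scene [-28.4 185.9 102. ]
tab scene [ 31.9 185.2 102. ]
knob top [-124.   -64.8   89. ]
knob scene [-122.   -63.8   89. ]
hub top [-53.6 -47.   69. ]
head top top [-90.7   2.2  81. ]
head scene [-92.5   1.7  81. ]
near cheek c top [-11.5  28.   96. ]
near cheek c2 top [-13.7 -32.2  96. ]
far cheek top [ 28.3 -31.3  96. ]
far cheek top [31.9 29.4 96. ]
cupA rim top [117.4 -80.4  85. ]
cupB top [123.5 174.2  92. ]
saucer top [-111.3  161.4   22. ]
t 0.1 hearth [-476.8 -367.1  230.4] toolx yaw in hearth -3.044 F hearth [ 0.1 -0.1] -0.1 w 85.1 g 0.0
-> [-60, 150, 150] tool shift [-0.465   0.4741  0.0812]
```

Call:
arm_command(steps=[0,0,0,0.098,-0.034,0.0394,0,0,-0.034,0.0394,0,0,-0.034,0.0394,0,0,-0.034,0.0394,0,0,-0.034,0.0394,0,0,-0.034,0.0394,0,0,-0.034,0.0394,0,0,-0.034,0.0394,0,0,-0.034,0.0394,0,0,-0.034,0.0394,0,0,-0.034,0.0394,0,0,-0.034,0.0394,0,0,-0.034,0.0394,0,0,-0.034,0.0394,0,0,0,0,0.04,0], grip=0.06)

```text
clock: 2.1
position: [532.9, 117.1, 192.9]
ee_rot: [-0.172, 0.985, 0.001, 0.004]
contact_force: [-0.0, -0.1, -1.1]
gripper_width: 60.0
grasp_force: 0.0
```

```bash
python3 -c "
from h import *
delta([0,184,82])"
```

```text
t 2.1 hearth [  3.8 186.3 192.9] toolx yaw in hearth -3.138 F hearth [-0.1 -0.1] -1.1 w 60.0 g 0.0
-> [0, 184, 82] tool shift [ 0.0046 -0.0024  0.1109]
```

Call:
arm_command(steps=[0.002,-0.0012,0.04,0,0.002,-0.0012,0.04,0,0,0,0.03,0,0,0,0,0], grip=0.06)

```text
clock: 2.6
position: [525.0, 108.7, 78.9]
ee_rot: [-0.169, 0.986, -0.001, -0.003]
contact_force: [0.0, 0.3, -0.4]
gripper_width: 59.8
grasp_force: 0.0
```

Call:
arm_command(steps=[0,0,0,0,0,0,0,0,0,0,0,0,0,0,0,0,0,0,0,0,0,0,0,0], grip=0.004)

```text
clock: 3.35
position: [527.6, 110.2, 82.9]
ee_rot: [-0.17, 0.985, 0.0, 0.001]
contact_force: [-1.1, 1.5, 5.2]
gripper_width: 6.4
grasp_force: 61.2
```

```bash
python3 -c "
from h import *
delta([0,117,82])"
```

```text
t 3.35 hearth [ -3.5 181.5  82.9] toolx yaw in hearth 3.141 F hearth [-0.5  1.8] 5.2 w 6.4 g 61.2
-> [0, 117, 82] tool shift [-0.0035 -0.0645  0.0009]
```

Call:
arm_command(steps=[0,-0.01,0,0,0,-0.012,0,0,0,-0.012,0,0,0,-0.012,0,0,0,-0.012,0,0,0,-0.007,0,0,0,0,0,0,0,0,0,0])

```text
clock: 4.35
position: [549.7, 47.9, 82.9]
ee_rot: [-0.17, 0.985, -0.0, 0.001]
contact_force: [-0.1, -1.6, 5.7]
gripper_width: 6.8
grasp_force: 61.1
```

Run:
```python
from h import *
delta([0,117,82])
im=get_image("scene")[...,::-1]; cv2.imwrite("pics/s1.png",cv2.resize(im[150:310,200:435],None,fx=3.4,fy=3.4,interpolation=2))
```

```text
t 4.35 hearth [ -3.5 115.4  82.9] toolx yaw in hearth 3.141 F hearth [-0.6 -1.5] 5.7 w 6.8 g 61.1
-> [0, 117, 82] tool shift [-0.0035  0.0016  0.0009]
```

View pics/s1.png

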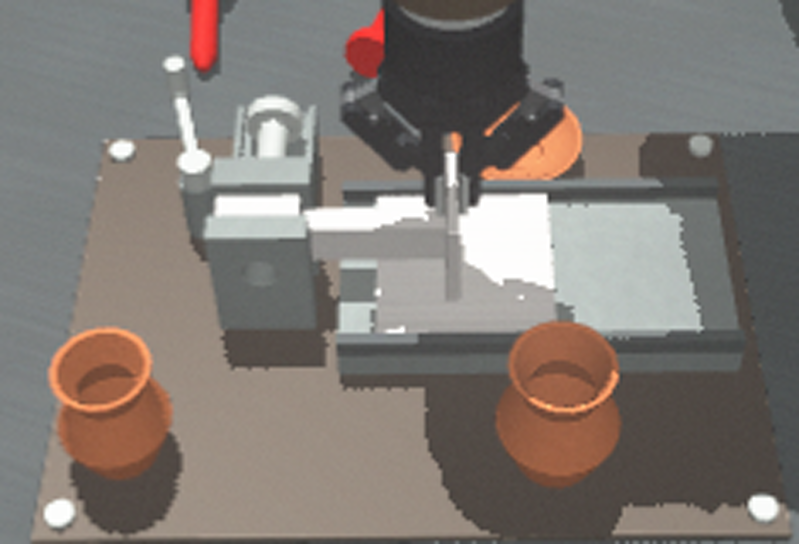

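The slide now sits in the fork, the tab's top end is at crop (450,137), and the eye plate shows between the cheeks from (215,205) to (298,203). Cups and saucer are in place. Next I check the alignment numerically.

```bash
python3 - <<'E'
from h import *
im=get_image("top")[...,::-1]; cv2.imwrite("pics/t1raw.png",im)
def S(x,y):return (200+(x+.5)/3.4-.5,150+(y+.5)/3.4-.5)
for p,z in(((449,135),102),((454,170),102),((459,290),47),((215,203),87),((298,203),87),((205,237),96),((308,233),96),((308,213),96),((205,217),96)): print(p,toh(onz("scene",[S(*p)],z)).round(1)[0])
# project expected
for v in(0,): 
  for P in([32,117+v,102],[-32,117+v,102],[0,-25+v,87],[0,25+v,87],[30,0,62],[30,30,96],[30,-30,96]): print(P,[( (a-200+.5)*3.4-.5,(b-150+.5)*3.4-.5) for a,b in proj("scene",tow(P))])
E
ls -la pics
```

```text
(449, 135) [-44.  115.4 102. ]
(454, 170) [-15.1 117.9 102. ]
(459, 290) [ 33.7 120.3  47. ]
(215, 203) [ -3.7 -27.   87. ]
(298, 203) [-3.  23.3 87. ]
(205, 237) [ 30.1 -28.9  96. ]
(308, 233) [27.9 31.4 96. ]
(308, 213) [12.5 30.7 96. ]
(205, 217) [ 14.8 -30.3  96. ]
[32, 117, 102] [(np.float64(453.95599903145734), np.float64(230.50822919169377))]
[-32, 117, 102] [(np.float64(452.0146951451171), np.float64(149.3362273497874))]
[0, -25, 87] [(np.float64(217.72017989740024), np.float64(207.60972022993835))]
[0, 25, 87] [(np.float64(300.5041061792889), np.float64(206.76780283949253))]
[30, 0, 62] [(np.float64(259.47169902662756), np.float64(271.99662644260854))]
[30, 30, 96] [(np.float64(305.49196482421496), np.float64(235.8311560106059))]
[30, -30, 96] [(np.float64(203.19106232147843), np.float64(236.87327611968365))]
total 2484
drwxr-xr-x 2 agent agent   4096 Dec  3 13:51 .
drwxr-xr-x 3 agent agent   4096 Dec  3 13:49 ..
-rw-r--r-- 1 agent agent 524518 Dec  3 13:49 c1.png
-rw-r--r-- 1 agent agent 400097 Dec  3 13:49 c2.png
-rw-r--r-- 1 agent agent 423712 Dec  3 13:51 s1.png
-rw-r--r-- 1 agent agent 354009 Dec  3 13:49 scene0.png
-rw-r--r-- 1 agent agent 410441 Dec  3 13:51 t1raw.png
-rw-r--r-- 1 agent agent 407792 Dec  3 13:49 top0.png
```

Call:
arm_command(steps=[0,0.002,0,0,0,0,0,0])

```text
clock: 4.7
position: [549.0, 50.0, 82.9]
ee_rot: [-0.17, 0.985, -0.0, 0.001]
contact_force: [0.4, -2.0, 6.0]
gripper_width: 6.8
grasp_force: 61.1
```

Call:
arm_command(steps=[0,0,0,0,0,0,0,0,0,0,0,0,0,0,-0.05,0,0,0,-0.05,0,0,0,0,0], grip=0.035)

```text
clock: 5.45
position: [550.5, 51.0, 185.8]
ee_rot: [-0.17, 0.985, 0.001, 0.005]
contact_force: [0.5, 0.1, 0.1]
gripper_width: 35.1
grasp_force: 0.0
```

```bash
python3 -c "
from h import *
delta([-128,1,160])"
```

```text
t 5.45 hearth [ -1.8 118.1 185.8] toolx yaw in hearth -3.142 F hearth [ 0.5 -0.1] 0.1 w 35.1 g 0.0
-> [-128, 1, 160] tool shift [ 0.1265 -0.1171  0.0247]
```

Call:
arm_command(steps=[0.0315,-0.0293,0,0,0.0315,-0.0293,0,0,0.0315,-0.0293,0,0,0.0315,-0.0293,0,0,0,0,0.02,0,0,0,0,0,0,0,0,0], grip=0)

```text
clock: 6.32
position: [468.7, -102.1, 161.4]
ee_rot: [-0.17, 0.985, -0.0, -0.0]
contact_force: [0.7, -0.4, 0.2]
gripper_width: -0.2
grasp_force: 0.0
```

Run:
```python
from h import *
delta([-128,1,58])
im=get_image("scene")[...,::-1]; cv2.imwrite("pics/s2.png",cv2.resize(im[150:310,200:435],None,fx=3.4,fy=3.4,interpolation=2))
```

```text
t 6.325 hearth [-130.1    1.2  161.4] toolx yaw in hearth 3.142 F hearth [ 0.6 -0.6] 0.2 w -0.2 g 0.0
-> [-128, 1, 58] tool shift [-0.0022 -0.0002  0.1034]
```

View pics/s2.png

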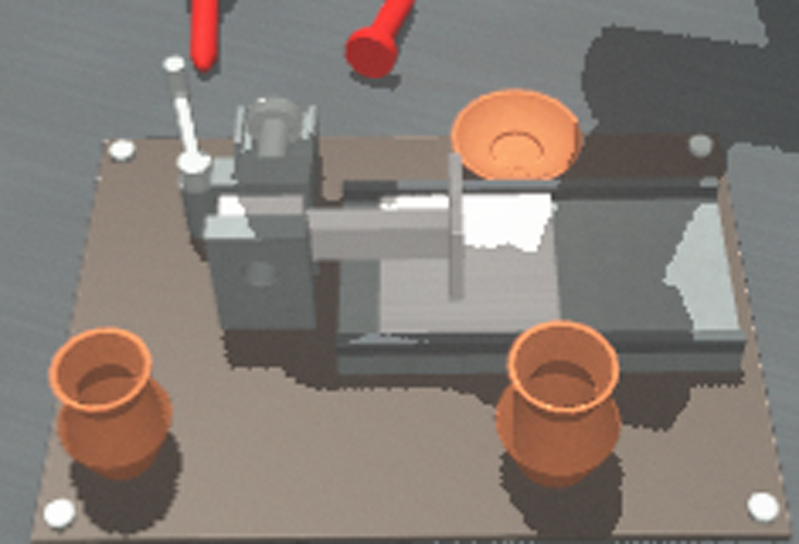

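The slide stayed put: the tab's top end is at crop (455,154), where about 453 is expected at value 0, so it is within 2 mm. Now I go down behind the pin head.

Call:
arm_command(steps=[0,0,0.035,0,0,0,0.035,0,0,0,0.032,0,0,0,0,0,0,0,0,0])

```text
clock: 7.0
position: [469.7, -102.0, 60.5]
ee_rot: [-0.17, 0.985, -0.0, 0.001]
contact_force: [-0.4, -0.3, 0.2]
gripper_width: 0.0
grasp_force: 0.0
```

Call:
arm_command(steps=[-0.01,0,0,0,-0.01,0,0,0,-0.005,0,0,0,0,0,0,0])

```text
clock: 7.5
position: [492.4, -93.8, 59.4]
ee_rot: [-0.17, 0.986, -0.0, 0.0]
contact_force: [0.3, 0.4, 0.8]
gripper_width: -0.1
grasp_force: 0.1
```

```bash
python3 -c "
from h import *
delta([-57,0,58])"
```

```text
t 7.5 hearth [-105.     1.1   59.4] toolx yaw in hearth 3.141 F hearth [0.4 0.3] 0.8 w -0.1 g 0.1
-> [-57, 0, 58] tool shift [-0.048  -0.0011  0.0014]
```

Call:
arm_command(steps=[-0.007,0,0,0,-0.007,0,0,0,-0.007,0,0,0,-0.007,0,0,0])

```text
clock: 8.0
position: [518.7, -84.5, 59.2]
ee_rot: [-0.17, 0.986, -0.0, -0.0]
contact_force: [-2.7, -2.0, 1.7]
gripper_width: 0.2
grasp_force: 1.9
```

Call:
arm_command(steps=[-0.005,0,0,0,-0.005,0,0,0,-0.003,0,0,0,0,0,0,0])

```text
clock: 8.5
position: [531.2, -80.1, 59.3]
ee_rot: [-0.17, 0.986, 0.0, 0.001]
contact_force: [-0.7, -0.2, 0.1]
gripper_width: -0.1
grasp_force: 0.3
```

Run:
```python
from h import *
delta([-57,0,58])
im=get_image("top")[...,::-1]; cv2.imwrite("pics/t2.png",cv2.resize(im[100:260,300:470],None,fx=3.5,fy=3.5,interpolation=2))
```

```text
t 8.5 hearth [-63.8   1.1  59.3] toolx yaw in hearth 3.141 F hearth [-0.8  0. ] 0.1 w -0.1 g 0.3
-> [-57, 0, 58] tool shift [-0.0068 -0.0011  0.0013]
```

View pics/t2.png

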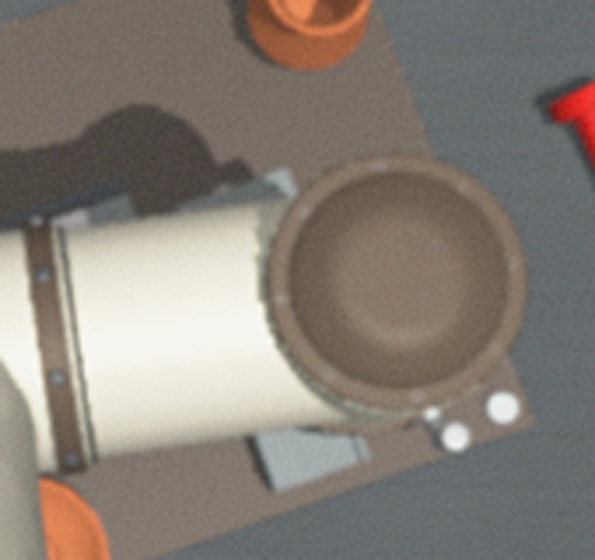

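The wrist hides the pin in the top view; the knob is still at crop (455,437). I keep pushing until the force rises.

Call:
arm_command(steps=[-0.003,0,0,0,-0.002,0,0,0,-0.002,0,0,0,-0.001,0,0,0])

```text
clock: 9.05
position: [538.1, -77.6, 59.3]
ee_rot: [-0.17, 0.986, -0.0, -0.0]
contact_force: [-2.0, -2.1, 1.3]
gripper_width: -0.5
grasp_force: 1.3
```

```bash
python3 -c "
from h import *
delta([-57,0,58])"
```

```text
t 9.05 hearth [-56.5   1.1  59.3] toolx yaw in hearth 3.141 F hearth [-2.6 -1.3] 1.3 w -0.5 g 1.3
-> [-57, 0, 58] tool shift [ 0.0005 -0.0011  0.0013]
```

Call:
arm_command(steps=[-0.002,0,0,0,0,0,0,0])

```text
clock: 9.3
position: [539.2, -77.2, 59.3]
ee_rot: [-0.17, 0.986, -0.0, -0.001]
contact_force: [-4.4, -3.0, 3.0]
gripper_width: -0.0
grasp_force: 2.4
```

Call:
arm_command(steps=[-0.002,0,0,0,0,0,0,0])

```text
clock: 9.55
position: [539.2, -77.2, 59.2]
ee_rot: [-0.169, 0.986, -0.0, -0.003]
contact_force: [-7.6, -4.1, 6.8]
gripper_width: 0.4
grasp_force: 4.3
```

```bash
python3 -c "
from h import *
delta([-57,0,58])"
```

```text
t 9.55 hearth [-55.3   1.1  59.2] toolx yaw in hearth 3.14 F hearth [-8.5 -1.4] 6.8 w 0.4 g 4.3
-> [-57, 0, 58] tool shift [ 0.0017 -0.0011  0.0012]
```

Call:
arm_command(steps=[-0.003,0,0,0,-0.003,0,0,0,0,0,0,0])

```text
clock: 9.93
position: [539.2, -77.1, 59.0]
ee_rot: [-0.169, 0.986, -0.0, -0.009]
contact_force: [-17.7, -8.5, 16.2]
gripper_width: -0.3
grasp_force: 10.0
```

Call:
arm_command(steps=[0.01,0,0,0,0.03,0,0,0,0.04,0,0,0,0,0,-0.05,0,0.05,0,0,0,0.05,0,0,0,0,0,0,0])

```text
clock: 10.8
position: [376.2, -134.6, 109.6]
ee_rot: [-0.169, 0.986, 0.0, 0.001]
contact_force: [1.2, 0.2, -0.7]
gripper_width: -0.2
grasp_force: 0.0
```

Run:
```python
from h import *
st()
a=get_image("top")[...,::-1][100:260,300:470]; b=get_image("scene")[...,::-1][150:310,200:370]
cv2.imwrite("pics/b3.png",np.hstack([cv2.resize(i,None,fx=2.35,fy=2.35,interpolation=2) for i in(a,b)]))
```

```text
t 10.8 hearth [-228.1    1.6  109.6] toolx yaw in hearth 3.139 F hearth [ 1.2 -0.2] -0.7 w -0.2 g 0.0
```

View pics/b3.png

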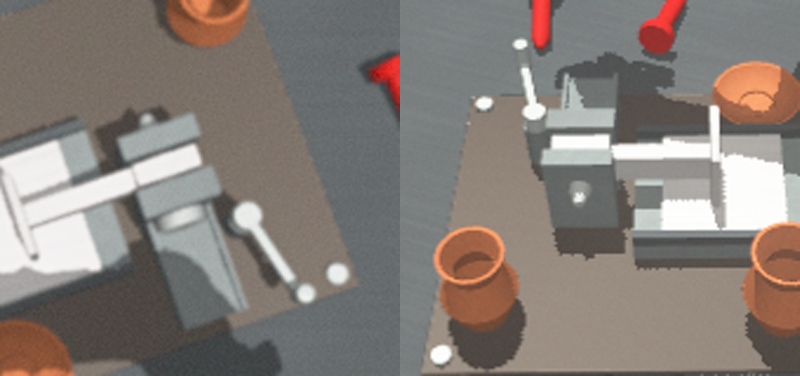

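The pin's head is against the near cheek at top-crop (180,215), its nose shows past the far cheek at (147,118), and the cups and saucer are undisturbed. Now the keeper: I go to the outer side of its knob.

Call:
arm_command(steps=[-0.028,-0.025,0,0,-0.028,-0.025,0,0,-0.028,-0.025,0,0,-0.028,-0.025,0,0,0,0,0,-0.125,0,0,0,-0.125,0,0,0.037,0,0,0,0,0])

```text
clock: 11.9
position: [516.6, -190.7, 69.8]
ee_rot: [-0.291, 0.957, 0.001, -0.002]
contact_force: [0.6, -0.4, 0.1]
gripper_width: 0.0
grasp_force: 0.0
```

```bash
cat >> h.py <<'E'
def kp(th,d):
    u=np.array([-np.sin(th),np.cos(th)]);t=np.array([np.cos(th),np.sin(th)]); p=np.array([-55,-47])+72*u-d*t
    print("yaw wanted",round((th+np.pi/2+np.pi)%(2*np.pi)-np.pi,3)); delta([*p,72])
E
python3 -c "
from h import *
kp(1.82,30);print(read_state()['joints'].round(2))"
```

```text
yaw wanted -2.892
t 11.9 hearth [-114.6  -98.3   69.8] toolx yaw in hearth -2.892 F hearth [ 0.4 -0.5] 0.1 w 0.0 g 0.0
-> [np.float64(-117.37688798032784), np.float64(-93.83080018416973), 72] tool shift [ 0.0016  0.005  -0.0022]
[-0.06  0.43 -0.38 -0.   -0.77 -0.92]
```

Call:
arm_command(steps=[0.0015,0.007,-0.002,0,0,0.006,0,0,0.0025,0.011,0,0.15,0.0025,0.011,0,0.15,0.0025,0.011,0,0.15,0,0,0,0])

```text
clock: 12.65
position: [487.9, -154.2, 75.5]
ee_rot: [-0.072, 0.997, -0.0, 0.001]
contact_force: [0.1, -0.6, -0.2]
gripper_width: -0.3
grasp_force: 0.0
```

```bash
python3 -c "
from h import *
kp(1.37,22)"
```

```text
yaw wanted 2.941
t 12.65 hearth [-129.5  -54.3   75.5] toolx yaw in hearth 2.944 F hearth [-0.1 -0.6] -0.2 w -0.3 g 0.0
-> [np.float64(-129.94127428264682), np.float64(-54.197597438944264), 72] tool shift [0.0005 0.     0.0035]
```

Call:
arm_command(steps=[0.0025,0.011,0.003,0.15,0.0025,0.011,0,0.15,0.0025,0.011,0,0.15,0.0025,0.011,0,0.15,0.0025,0.011,0,0.15,0.0025,0.011,0,0.15,0,0,0,0])

```text
clock: 13.52
position: [489.1, -89.0, 71.8]
ee_rot: [0.368, 0.93, 0.0, 0.001]
contact_force: [-1.0, -0.0, 0.8]
gripper_width: -0.1
grasp_force: 0.0
```

Run:
```python
from h import *
kp(.47,22)
a=get_image("top")[...,::-1][100:260,300:470]; b=get_image("scene")[...,::-1][130:290,200:370]
cv2.imwrite("pics/b4.png",np.hstack([cv2.resize(i,None,fx=2.35,fy=2.35,interpolation=2) for i in(a,b)]))
```

```text
yaw wanted 2.041
t 13.525 hearth [-106.5    6.7   71.8] toolx yaw in hearth 2.046 F hearth [-1.   0.3] 0.8 w -0.1 g 0.0
-> [np.float64(-107.22231488759016), np.float64(7.229418471724186), 72] tool shift [ 0.0008 -0.0004 -0.0002]
```

View pics/b4.png

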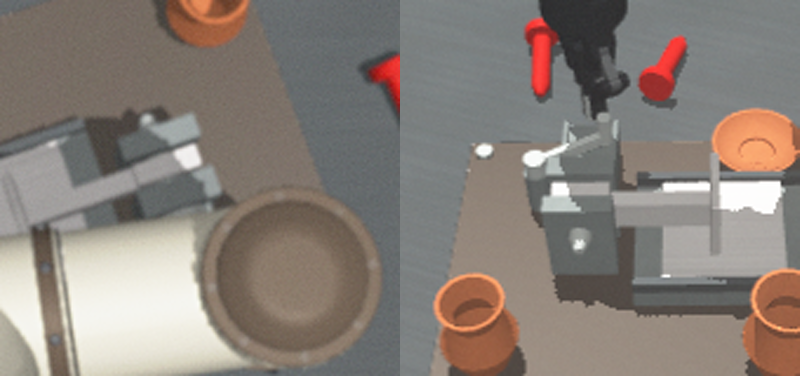

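The keeper is following: its knob is at scene-crop (603,122), over the shelf. Three more steps, then I press to the stop.

Call:
arm_command(steps=[0.0025,0.011,0,0.15,0.0025,0.011,0,0.15,0.0025,0.011,0,0.15,0,0,0,0])

```text
clock: 14.12
position: [510.0, -63.4, 71.4]
ee_rot: [0.567, 0.824, 0.0, 0.0]
contact_force: [-0.5, -0.4, -0.8]
gripper_width: 0.2
grasp_force: 0.0
```

Call:
arm_command(steps=[0,0.003,0,0,0,0.003,0,0,0,0,0,0])

```text
clock: 14.5
position: [514.3, -61.7, 71.2]
ee_rot: [0.568, 0.823, -0.001, -0.001]
contact_force: [-3.0, -1.3, 1.2]
gripper_width: 0.0
grasp_force: 1.5
```

```bash
python3 -c "
from h import *
kp(0,22)"
```

```text
yaw wanted 1.571
t 14.5 hearth [-73.6  24.1  71.2] toolx yaw in hearth 1.591 F hearth [-3.2 -0.2] 1.2 w 0.0 g 1.5
-> [np.float64(-77.0), np.float64(25.0), 72] tool shift [ 0.001  -0.0034 -0.0008]
```

Call:
arm_command(steps=[0,0.003,0,0,0,0.003,0,0,0,0,0,0])

```text
clock: 14.88
position: [514.7, -61.3, 70.8]
ee_rot: [0.569, 0.822, -0.005, -0.005]
contact_force: [-12.7, -4.8, 10.7]
gripper_width: -0.3
grasp_force: 6.9
```

Call:
arm_command(steps=[0,0.003,0,0,0,0,0,0])

```text
clock: 15.12
position: [514.9, -61.1, 70.7]
ee_rot: [0.569, 0.822, -0.007, -0.007]
contact_force: [-16.9, -8.0, 14.2]
gripper_width: -0.1
grasp_force: 9.5
```

```bash
python3 -c "
from h import *
kp(0,22)"
```

```text
yaw wanted 1.571
t 15.125 hearth [-72.8  24.4  70.7] toolx yaw in hearth 1.589 F hearth [-18.6  -1.9] 14.2 w -0.1 g 9.5
-> [np.float64(-77.0), np.float64(25.0), 72] tool shift [ 0.0007 -0.0042 -0.0012]
```

At the stop. I back away and check.

Call:
arm_command(steps=[0,-0.015,0,0,0,-0.03,0,0,0,-0.04,-0.03,0,0,-0.04,-0.05,0,0,-0.05,0,0,0,0,0,0,0,0,0,0])

```text
clock: 16.0
position: [362.1, -119.5, 150.7]
ee_rot: [0.568, 0.823, 0.001, 0.001]
contact_force: [1.1, 0.2, 0.5]
gripper_width: 0.0
grasp_force: 0.0
```

Run:
```python
from h import *
st()
a=get_image("top")[...,::-1][80:300,190:460]; b=get_image("scene")[...,::-1][150:310,200:370]
b=cv2.resize(b,None,fx=2.35,fy=2.35,interpolation=2);a=cv2.resize(a,(400,376*1),interpolation=2) if 0 else cv2.resize(a,None,fx=1.56,fy=1.56)
h=max(len(a),len(b)); p=lambda i:np.pad(i,((0,h-len(i)),(0,0),(0,0)))
o=np.hstack([p(a)[:,:400],p(b)]);print(o.shape);cv2.imwrite("pics/b5.png",o[:,:800])
```

```text
t 16.0 hearth [-236.4   20.5  150.7] toolx yaw in hearth 1.591 F hearth [ 1.1 -0.2] 0.5 w 0.0 g 0.0
(376, 800, 3)
```

View pics/b5.png

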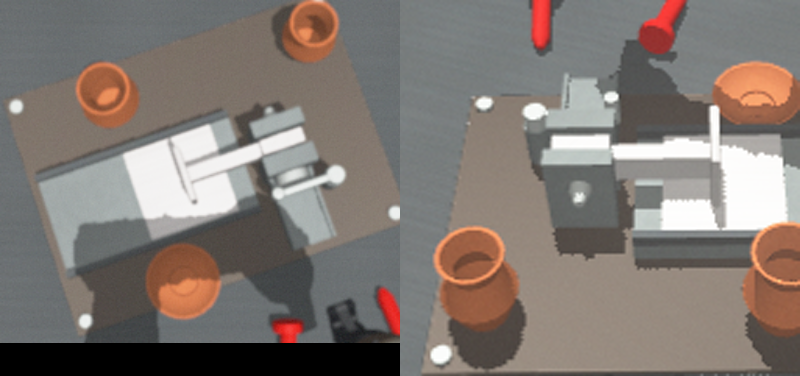

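The keeper lies from its hub at (336,175) to its knob at (278,194), across and behind the seated head at (295,175). The cups and saucer are where they were, and the robot is clear.

```bash
python3 -c "
from bench import *
print(job_done())"
```

```text
the job is handed in; nothing more can be done
None
```

The job is handed in: the slide is shut with its eye in line, the pin's head is home, the keeper is against its stop, and the cups and saucer did not visibly move (about 16 s on the clock).

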